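# Pack a memory stick into a snap-lid tub and stack it

### The arm

A 6-joint arm with a two-finger parallel gripper is mounted at the origin on a cart in front of the work surface, level with it; the furniture and walls round the work are solid. World frame = base frame: x ahead of the robot, y to its left, z up, the work surface at z = 0. Lengths are in mm, angles in rad, forces in N, time in s.
With the tool pointing down it reaches from about 200 to 875 mm from the base axis. Payload 3.4 kg.
Tool frame: the origin (TCP) lies at the very end of the fingers, on their centre line; the grasp point (between the pads) lies 19 mm behind it; z points along the fingers, y is the line along which they close (so a half turn about z gives the same grasp; the last joint's range is limited). The gripper opens to 94 mm and grips with 3 to 60 N. Pads are 16 mm wide; open, the fingers measure 119 mm over their backs; the gripper's body (75 mm by 177 mm) begins 78 mm behind the grasp point.
Start: joints at [1.177, 0.276, 1.505, -0, 1.361, -0.121], TCP at [154.938, 553.769, 205.493] pointing down, gripper open.
Joint ranges: [-2.89, 2.89], [-0.75, 2.08], [0.22, 2.7], [-1.18, 4.32], [0.11, 2.71], [-2.7, 2.7]. Speed limits (rad/s): [2.57, 2.57, 3.14, 3.14, 3.14, 3.14].

### API

Orientations are given as a unit quaternion [x, y, z, w].
In Python, from plant import * gives the robot as it stands.
- The arm moves only by the shell command python3 -m creep 'ROWS' [FORCE]. ROWS is text: rows parted by semicolons, each of 7 numbers parted by spaces: the finger opening in cm, from 0 to 9.4, then the shift along the world's x, y, z in cm, then the turn, a rotation vector about the world's x, y, z in degrees. A call has 1 to 20 rows; each row shifts and turns the commanded pose from where the row before left it; what a row does not reach is not made up. A row lasts 1/10 s, in which the tool goes at most 50 mm and 8.59 degrees, less where a joint would pass 70% of its speed; a pose out of reach is approached as far as the arm can. A call is refused whole if a number of a shift passes 5 or a number of a turn 8.59, either way. A call with a gripper value outside its range is refused whole. The fingers move at their own pace and stop on an object; FORCE is the grip in N (left out, the last holds). Time passes only in rows, so rows that do not move let the fingers close. It gives the time, the measured TCP pose, the force, the opening and the grip force at its end, in the units of the state.
- state(): the state, without advancing time (a new reading comes with each control period).
- grab_frame(name): name is "side" or "top" or "wrist"; returns a dict with "color" (420x560x3 uint8, red, green, blue), "mtx" (3x3 intrinsics, pixels), "world_to_cam" (4x4, takes a point from world to camera coordinates); the wrist camera has in their place "tool_from_camera" (4x4, takes a point from camera to tool coordinates, whose origin is the TCP and whose axes are the flange's). Camera axes: x right, y up, looking along -z (the intrinsics and any distortion apply to the point x, -y, -z); pixel columns grow to the right and rows downward; lengths in mm; the calibration is good to about 2 mm. A picture is of the moment at which its call begins: read the wrist's pose just before it. There is no depth.
- close_job(): hands the job in; it is judged then, once.
The state is a dict: "t": time; "qpos": joint angles; "dq": joint speeds; "joint_efforts": joint torques, N m; "tool_pos": TCP position; "ee_rot": TCP orientation; "contact_force": force on the tool from outside, world axes, zero at the start; "ft_torque": the same for the moment, N m; "opening": opening from 0.0 (shut) to 1.0 (fully open); "grip_force": force on a finger pad.
Only numpy, scipy, OpenCV 4.12 (cv2) and the standard library are available. Lean on these libraries where they do the work, as an engineer would, in place of code of your own. Each camera call takes 0.05 s, during which the arm holds its last target. There are 200 camera calls.

### The job

Take the empty white tub down from the storage box, stand it on the green mat and put the red memory stick in it. Put the blue lid on the tub there and press it down until both ends have snapped home. Then take the closed tub up by the grip on its lid and set it back in the recess on top of the storage box, leaving the other things on the desk alone.

Things in the scene. Friction and masses are not known exactly. Their poses are not given: they have to be found in the camera images.
- tub: open white plastic tub, 120 x 66 x 46 mm (x, y, z), walls and floor 3 mm, about 0.14 kg. Origin: centre of its underside; z up out of its mouth, x along its length. Starts standing in the storage box's recess; open, it can be gripped from outside across its 66 mm width.
- tub_mouth (a point): centre of the tub's mouth, level with its rim, 46 mm above its underside. 7 mm below the rim an orange sprung catch, 32 mm long, bulges from the middle of each end wall, 3.4 mm outward and 3.6 mm inward.
- lid: blue lid, 43 mm high with its grip, about 0.06 kg; starts flat on the desk, grip up. Origin: centre of the plane of its lower edge; z up, x along its length. Its skirt, 17 mm deep, inside 127 x 70 mm, goes round the outside of the tub; below, it flares to a guiding lip (outside about 147 x 89 mm) that keeps fingers off the sides of the closed tub. Fits either way round.
- lid_grip (a point): centre of the top of the lid's grip rib: 50 mm long (x), 14 mm thick (y), 22 mm high, on the flat top plate 21 mm above the lid's origin. Beads in the lid's ends meet the catches with its origin about 39 mm above the tub's underside; 15 to 20 N down on the rib, or on the plate over each end in turn, snaps them; home it is at 29 mm, plate on the rim, and carries the tub.
- memory_stick: red memory stick with a metal plug, 18 x 52 x 8 mm, lying flat on the desk; origin at the middle of its underside, y along its length, the plug towards -y. The red part to grip reaches from y = -14 to +26 mm.
- mat: green mat lying fixed on the desk, 170 x 110 x 4 mm; origin: centre of its underside, x along its length
- storage_box: closed grey box with a blue top, fixed, 154 x 100 x 38 mm; origin: centre of its underside, x along its length
- recess (a point): centre of the floor of the recess on top of the storage box, 34 mm above its underside; axes as the box's. The recess is 128 x 74 mm between rounded rims 4 mm high; the tub's foot stands in it, either way round.
- wood_bracelet: bystander: bead bracelet, 67 x 72 x 13 mm, origin under its centre
- findings_pot: bystander: round white pot with a dark grey lid, 64 mm across, 40 mm high, origin under its centre; stands at the right end of the desk, next to a tall steel rack (to the right of it, y below about -0.1 m) that the arm must swing clear of
- red_marker: bystander: red marker pen, 12 x 138 x 13 mm, y along its length, origin under its centre
- tweezers: bystander: slim steel tweezers, 12 x 120 x 8 mm, y along its length, origin under its centre

How it is judged:
By the outcome, as a careful person would: the job done as asked, in the order asked, and still so for the second after the job is handed in, with the robot touching nothing.
It also fails if it takes over 72 s, if anything falls off the work surface, if the arm or the gripper's body presses on something with over 40 N, if the wrist force passes 120 N, or if a joint passes its speed limit or range.

## Working session

There is one attempt and no reset: what is moved stays moved. The work goes in short steps, Python scripts to look and compute and a shell command to move; the robot and the scene stay as the last step left them, time stands still between calls to the robot, and variables do not carry over. Pictures are saved under pics/ and viewed, at most 10 in all, crops included, and the job is handed in when it is done.

```bash
mkdir -p pics; ls; python3 - <<'E'
from plant import *
import cv2, numpy as np
s=state();print({k:np.round(v,3).tolist() for k,v in s.items()})
for n in ("top","side"):
    f=grab_frame(n);cv2.imwrite(f"pics/{n}0.png",f["color"][:,:,::-1]);print(n,np.round(f["mtx"],1).tolist(),np.round(f["world_to_cam"],3).tolist(),[k for k in f])
f=grab_frame("wrist");print(f["mtx"],np.round(f["tool_from_camera"],3).tolist())
E
```

```text
pics
{'t': 0.0, 'qpos': [1.177, 0.277, 1.506, -0.0, 1.361, -0.121], 'dq': [-0.001, 0.002, 0.001, 0.001, -0.001, -0.0], 'joint_efforts': [-0.003, -40.458, -23.723, 0.07, 0.034, -0.0], 'tool_pos': [154.722, 553.23, 204.635], 'ee_rot': [0.136, 0.991, -0.001, -0.0], 'contact_force': [0.471, 0.724, -0.008], 'ft_torque': [0.008, 0.007, -0.004], 'grip_force': 0.0, 'opening': 0.999}
top [[480.2, 0.0, 267.2], [0.0, 480.2, 210.1], [0.0, 0.0, 1.0]] [[0.03, -0.999, 0.029, 186.252], [0.982, 0.035, 0.185, -561.603], [-0.186, 0.023, 0.982, -921.763], [0.0, 0.0, 0.0, 1.0]] ['color', 'mtx', 'world_to_cam']
side [[463.6, 0.0, 280.1], [0.0, 463.6, 208.3], [0.0, 0.0, 1.0]] [[0.939, -0.344, 0.008, -439.746], [0.121, 0.352, 0.928, -208.332], [-0.322, -0.871, 0.372, -812.581], [0.0, 0.0, 0.0, 1.0]] ['color', 'mtx', 'world_to_cam']
[[371.15252536   0.         284.83673447]
 [  0.         371.15252536 208.52634156]
 [  0.           0.           1.        ]] [[-0.001, 0.966, 0.259, 77.239], [1.0, 0.001, 0.001, -0.234], [0.001, 0.259, -0.966, -179.359], [0.0, 0.0, 0.0, 1.0]]
```

View pics/top0.png

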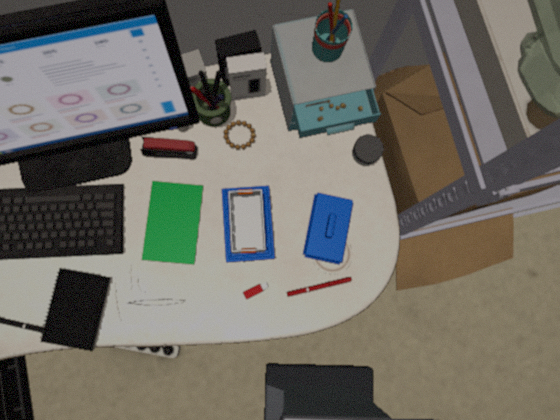

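View pics/side0.png

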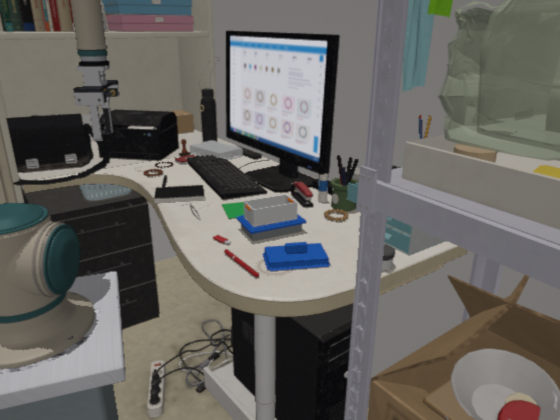

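The top view shows the mat at (173,222), the tub on the box at (248,223), the lid at (329,228), the stick at (256,290) and the marker at (319,287). The side view shows the tub at (270,212), the lid at (296,257), the stick at (222,240) and the mat at (234,210), partly hidden behind the tub.

```bash
cat > h.py <<'E'
from plant import *
import cv2, numpy as np
from scipy.spatial.transform import Rotation as R
def cam(n):
    if n=="wrist":
        s=state();f=grab_frame(n);T=np.eye(4);T[:3,:3]=R.from_quat(s["ee_rot"]).as_matrix();T[:3,3]=s["tool_pos"]
        W=T@f["tool_from_camera"]
    else:
        f=grab_frame(n);W=np.linalg.inv(f["world_to_cam"])
    return f["color"],(f["mtx"],W)
def ray(c,px):
    K,W=c;d=np.linalg.inv(K)@[px[0],px[1],1.];d=W[:3,:3]@(d*[1,-1,-1]);return W[:3,3],d/np.linalg.norm(d)
def onz(c,px,z):
    o,d=ray(c,px);return o+d*(z-o[2])/d[2]
def tri(c1,p1,c2,p2):
    o1,d1=ray(c1,p1);o2,d2=ray(c2,p2)
    t=np.linalg.lstsq(np.c_[d1,-d2],o2-o1,rcond=None)[0];a=o1+d1*t[0];b=o2+d2*t[1]
    return (a+b)/2,np.linalg.norm(a-b)
def proj(c,P):
    K,W=c;p=(np.linalg.inv(W)@np.r_[P,1])[:3]*[1,-1,-1];q=K@p;return q[:2]/q[2]
E
python3 - <<'E'
from h import *
a,_=cam("top");b,_=cam("side")
cv2.imwrite("pics/c_top.png",cv2.resize(a[165:305,135:365,::-1],None,fx=3.4,fy=3.4,interpolation=cv2.INTER_CUBIC))
cv2.imwrite("pics/c_side.png",cv2.resize(b[185:285,200:340,::-1],None,fx=5.5,fy=5.5,interpolation=cv2.INTER_CUBIC))
E
```

```text
(no output)
```

View pics/c_top.png

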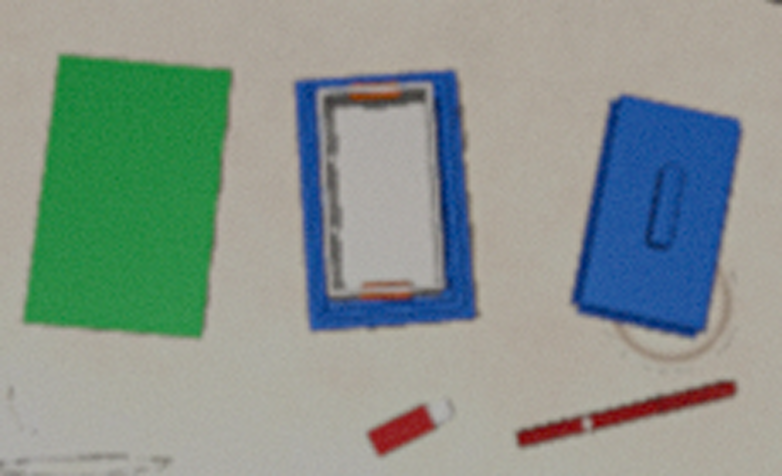

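View pics/c_side.png

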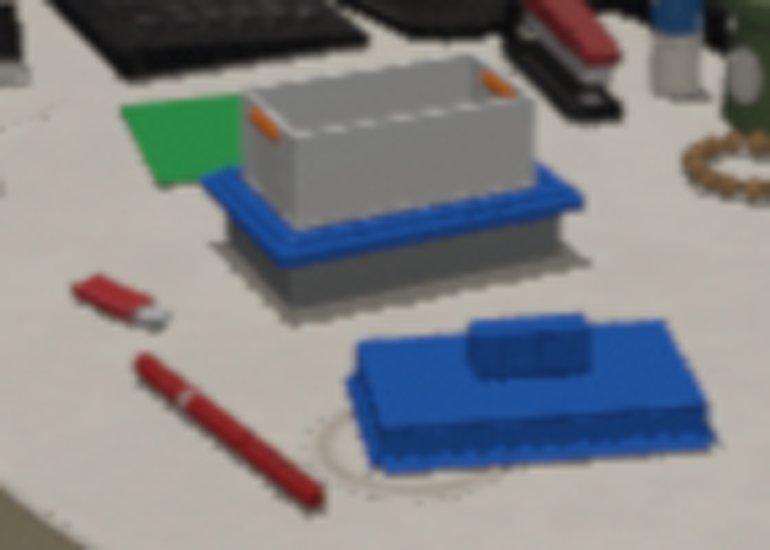

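The top crop shows the rim of the tub with corners (318,85), (432,83), (445,297) and (330,299). The box corners are (296,80), (456,71), (476,318) and (311,331), and the mat corners (60,56), (232,70), (203,337) and (24,322). The lid rib is about (665,206), and the stick runs from (374,444) to (450,406). In the side crop the tub rim corners are (473,57), (534,98), (298,137) and (246,103), and the rib top spans (468,322) to (590,330).

```bash
python3 - <<'E'
from h import *
_,ct=cam("top");_,cs=cam("side")
T=lambda p:(p[0]/3.4+135,p[1]/3.4+165); S=lambda p:(p[0]/5.5+200,p[1]/5.5+185)
def show(n,tp,sp):
    P=[]
    for a,b in zip(tp,sp):
        p,e=tri(ct,T(a),cs,S(b));P.append(p);print(n,np.round(p,1),round(e,1))
    print(n,"mean",np.round(np.mean(P,0),1))
show("tub",[(318,85),(432,83),(445,297),(330,299)],[(473,57),(534,98),(298,137),(246,103)])
show("box",[(456,71),(476,318),(311,331)],[(583,200),(285,262),(203,178)])
show("rib",[(663,167),(682,166),(669,245),(648,247)],[(585,316),(590,330),(474,335),(468,322)])
show("plate",[(741,121),(621,97)],[(707,404),(665,322)])
show("stick",[(368,434),(426,404),(438,427),(380,455)],[(72,290),(97,275),(155,300),(130,322)][0:0]+[(72,290),(135,300),(150,310),(130,322)][0:0])if 0 else None
show("stickredmid",[(403,430)],[(113,299)])
def pl(n,tp,z):
    Q=np.array([onz(ct,T(p),z) for p in tp])[:,:2];print(n,np.round(Q,0).tolist(),np.round(Q.mean(0),1),"rect",cv2.minAreaRect(Q.astype(np.float32)))
pl("tub",[(318,85),(432,83),(445,297),(330,299)],80)
pl("box",[(296,80),(456,71),(476,318),(311,331)],38)
pl("mat",[(60,56),(232,70),(203,337),(24,322)],4)
pl("rib",[(663,167),(682,166),(669,245),(648,247)],43)
pl("stick",[(368,434),(426,404),(438,427),(380,455)],8)
pl("stickplug",[(445,400),(455,412)],4)
pl("marker",[(519,438),(735,387)],6)
print(onz(cs,S((113,299)),8), onz(cs,S((530,324)),43), onz(cs,S((142,145)),4))
E
```

```text
tub [587.5 282.8  77.7] 0.1
tub [591.3 216.5  80.3] 1.5
tub [471.1 204.2  81.2] 9.5
tub [467.4 269.8  73.6] 7.2
tub mean [529.3 243.3  78.2]
box [610.5 201.5  33.1] 1.8
box [461.4 184.9  31.5] 4.0
box [450.7 282.4  33.7] 4.6
box mean [507.5 222.9  32.8]
rib [555.5  74.8  40.8] 5.0
rib [554.9  63.8  40.1] 1.5
rib [507.   71.6  41.9] 2.6
rib [507.1  83.6  41.8] 6.1
rib mean [531.1  73.5  41.2]
plate [588.6  23.8  20.5] 2.3
plate [602.7  97.8  19.7] 5.4
plate mean [595.6  60.8  20.1]
stickredmid [394.3 226.2   5.6] 2.8
stickredmid mean [394.3 226.2   5.6]
tub [[587.0, 283.0], [591.0, 217.0], [467.0, 205.0], [463.0, 270.0]] [526.9 243.8] rect ((526.783447265625, 244.01522827148438), (126.96143341064453, 66.00596618652344), 5.227903842926025)
box [[599.0, 299.0], [608.0, 202.0], [459.0, 186.0], [448.0, 283.0]] [528.7 242.2] rect ((528.8106689453125, 242.12310791015625), (151.9736785888672, 97.55625915527344), 6.039596080780029)
mat [[617.0, 449.0], [612.0, 341.0], [445.0, 350.0], [451.0, 459.0]] [531.2 399.8] rect ((531.258056640625, 400.0196838378906), (108.81925964355469, 167.36386108398438), 87.10585021972656)
rib [[553.0, 76.0], [554.0, 65.0], [506.0, 72.0], [504.0, 85.0]] [529.   74.4] rect ((528.7362670898438, 74.1585464477539), (12.053108215332031, 52.451271057128906), 79.8976821899414)
stick [[390.0, 247.0], [409.0, 213.0], [395.0, 205.0], [378.0, 240.0]] [392.9 226.4] rect ((392.5826721191406, 226.44850158691406), (15.486235618591309, 39.31124496459961), 28.89083480834961)
stickplug [[412.0, 202.0], [405.0, 195.0]] [408.1 198.5] rect ((408.1484375, 198.54025268554688), (9.396751403808594, 0.0), -138.11866760253906)
marker [[390.0, 156.0], [425.0, 25.0]] [407.6  90.9] rect ((407.59832763671875, 90.90834045410156), (135.49313354492188, 0.0), 104.7961196899414)
[394.63952791 221.12522572   8.        ] [532.53705485  71.5122009   43.        ] [452.50900502 402.50728446   4.        ]
```

```bash
python3 -m creep '9.4 3.73 -3.1 -0.45 0 0 2.14;9.4 3.73 -3.1 -0.45 0 0 2.14;9.4 3.73 -3.1 -0.45 0 0 2.14;9.4 3.73 -3.1 -0.45 0 0 2.14;9.4 3.73 -3.1 -0.45 0 0 2.14;9.4 3.73 -3.1 -0.45 0 0 2.14;9.4 3.73 -3.1 -0.45 0 0 2.14;9.4 3.73 -3.1 -0.45 0 0 2.14;9.4 3.73 -3.1 -0.45 0 0 2.14;9.4 3.73 -3.1 -0.45 0 0 2.14;9.4 0 0 0 0 0 0;9.4 0 0 0 0 0 0;9.4 0 0 0 0 0 0'
python3 - <<'E'
from h import *
a,c=cam("wrist");cv2.imwrite("pics/w1.png",a[:,:,::-1])
np.savez("w1.npz",K=c[0],W=c[1]);s=state();print(s["tool_pos"],s["ee_rot"])
print([np.round(proj(c,p)).tolist() for p in ([528,243,80],[467,205,80],[591,217,80])])
E
```

```text
t: 1.65
tool_pos: [527.0, 244.4, 160.5]
ee_rot: [-0.05, 0.999, 0.0, -0.0]
contact_force: [-0.2, -0.2, -0.1]
opening: 1.0
grip_force: 0.0
[526.81056578 244.71197072 160.65443733] [-5.09004384e-02  9.98703661e-01  2.76053021e-04 -2.56774705e-04]
[[283.0, 220.0], [236.0, 130.0], [241.0, 294.0]]
```

View pics/w1.png

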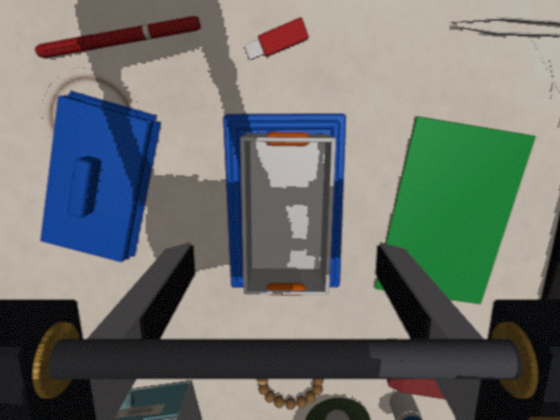

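The wrist view shows the tub rim corners at (240,138), (335,138), (329,292) and (244,293). The mat corners are (416,117), (534,137), (481,303) and (376,289). The rib top is about (76,187), and the red part of the stick is centred near (283,38).

```bash
python3 - <<'E'
from h import *
z=np.load("w1.npz");c=(z["K"],z["W"])
def pl(n,tp,h):
    Q=np.array([onz(c,p,h) for p in tp])[:,:2];print(n,np.round(Q,0).tolist(),np.round(Q.mean(0),1),"rect",cv2.minAreaRect(Q.astype(np.float32)))
pl("tub",[(240,138),(335,138),(329,292),(244,293)],80)
pl("box",[(223,115),(346,114),(340,287),(232,287)],38)
pl("mat",[(416,117),(534,137),(481,303),(376,289)],4)
pl("rib",[(75,158),(91,158),(82,216),(67,213)],43)
pl("stick",[(256,40),(301,18),(308,38),(267,56)],8)
_,ct=cam("top")
print("tub mid tri",tri(c,(287,215),ct,(381.5/3.4+135,191/3.4+165)))
E
```

```text
tub [[472.0, 208.0], [466.0, 273.0], [582.0, 284.0], [590.0, 219.0]] [527.6 246.2] rect ((527.8004760742188, 246.2179412841797), (118.1465072631836, 65.57158660888672), 5.462353229522705)
box [[459.0, 189.0], [449.0, 285.0], [598.0, 301.0], [607.0, 205.0]] [528.4 245.1] rect ((528.5992431640625, 244.97703552246094), (149.62657165527344, 96.99794006347656), 6.116549015045166)
mat [[445.0, 352.0], [452.0, 460.0], [618.0, 452.0], [613.0, 344.0]] [532.  402.2] rect ((531.705322265625, 402.28497314453125), (108.09968566894531, 167.91688537597656), 87.29730987548828)
rib [[504.0, 74.0], [503.0, 87.0], [553.0, 77.0], [551.0, 65.0]] [527.8  75.8] rect ((527.156494140625, 75.85943603515625), (12.336941719055176, 51.09237289428711), 79.54552459716797)
stick [[398.0, 208.0], [378.0, 243.0], [392.0, 250.0], [409.0, 218.0]] [394.  229.6] rect ((394.6089782714844, 229.26983642578125), (16.124788284301758, 40.48777389526367), 29.82548713684082)
tub mid tri (array([528.17087521, 245.094693  ,  66.40119761]), np.float64(2.543066473743043))
```

```bash
python3 -m creep '9.4 0.1 0 -3.5 0 0 0;9.4 0 0 -3.5 0 0 0;9.4 0 0 -3 0 0 0;9.4 0 0 -1.6 0 0 0;9.4 0 0 0 0 0 0;6 0 0 0 0 0 0;6 0 0 0 0 0 0;6 0 0 0 0 0 0;6 0 0 0 0 0 0;6 0 0 0 0 0 0;6 0 0 0 0 0 0' 20
```

```text
t: 2.85
tool_pos: [529.6, 244.4, 45.7]
ee_rot: [-0.05, 0.999, 0.001, 0.001]
contact_force: [-0.8, 2.4, 5.5]
opening: 0.701
grip_force: 20.0
```

```bash
python3 -m creep '6 0 0 2 0 0 0;6 0 0 3 0 0 0;6 0 2 1 0 0 -2;6 0.1 3 0 0 0 -2;6 0.1 4 0 0 0 -2;6 0.1 4 0 0 0 -2;6 0 2.65 -1 0 0 -0.8;6 0 0 -2.5 0 0 0;6 0 0 -2.5 0 0 0;6 0 0 -2 0 0 0;6 0 0 -0.5 0 0 0;6 0 0 0 0 0 0;6 0 0 0 0 0 0'
```

```text
t: 4.15
tool_pos: [532.8, 400.5, 20.3]
ee_rot: [0.027, 1.0, 0.0, 0.001]
contact_force: [0.2, 0.6, -0.9]
opening: 0.699
grip_force: 20.0
```

```bash
python3 -m creep '6 0 0 -0.3 0 0 0;6 0 0 -0.15 0 0 0;6 0 0 0 0 0 0;6 0 0 0 0 0 0'
```

```text
t: 4.55
tool_pos: [532.5, 400.5, 15.7]
ee_rot: [0.026, 1.0, 0.0, 0.001]
contact_force: [0.4, -0.5, 1.4]
opening: 0.701
grip_force: 20.0
```

```bash
python3 -m creep '9.4 0 0 0 0 0 0;9.4 0 0 0 0 0 0;9.4 0 0 0 0 0 0;9.4 0 0 2 0 0 0;9.4 0 0 4 0 0 0;9.4 0 0 4 0 0 0;9.4 -2 -2.5 1 0 0 -8.24;9.4 -2 -2.5 0 0 0 -8.24;6 -2 -2.5 0 0 0 -8.24;4.5 -2 -2.5 0 0 0 -8.24;4.5 -2 -2.5 0 0 0 -8.24;4.5 -2 -2.5 0 0 0 -8.24;4.5 -1.9 -2.25 0 0 0 -8.24;4.5 0 0 -4 0 0 0;4.5 0 0 -3 0 0 0;4.5 0 0 0 0 0 0;4.5 0 0 0 0 0 0'
python3 - <<'E'
from h import *
a,c=cam("wrist");cv2.imwrite("pics/w2.png",a[:,:,::-1])
np.savez("w2.npz",K=c[0],W=c[1])
E
```

```text
t: 6.25
tool_pos: [393.1, 227.9, 55.3]
ee_rot: [0.505, 0.863, -0.0, -0.0]
contact_force: [0.6, 0.1, 0.3]
opening: 0.476
grip_force: 0.0
```

View pics/w2.png

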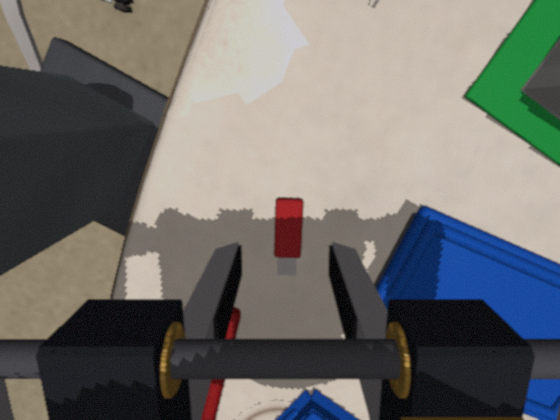

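The wrist view shows the stick centred between the fingers: red part (288,228), rows 199–257, plug below at (287,267), well aligned.

```bash
python3 - <<'E'
from h import *
z=np.load("w2.npz");c=(z["K"],z["W"]);P=onz(c,(288.5,228),8);print(P,onz(c,(288.5,199),8),onz(c,(287,257),8),state()["tool_pos"])
E
```

```text
[392.36840053 230.41108276   8.        ] [382.98079929 247.08313087   8.        ] [401.30802886 212.53076846   8.        ] [393.93790114 228.25011975  55.96807853]
```

```bash
python3 -m creep '4.5 0 0.1 -3 0 0 0;4.5 0 0 -1.7 0 0 0;4.5 0 0 -0.5 0 0 0;4.5 0 0 0 0 0 0;1 0 0 0 0 0 0;1 0 0 0 0 0 0;1 0 0 0 0 0 0;1 0 0 0 0 0 0;1 0 0 0 0 0 0;1 0 0 2 0 0 0;1 0 0 3 0 0 0;1 0 0 0 0 0 0' 15
```

```text
t: 7.5
tool_pos: [395.5, 229.8, 55.7]
ee_rot: [0.505, 0.863, 0.003, 0.002]
contact_force: [1.2, -0.4, -0.1]
opening: 0.19
grip_force: 15.0
```

```bash
python3 -m creep '1 0 0 3 0 0 0;1 0 0 4 0 0 0;1 2 2.5 0 0 0 8.24;1 2 2.5 0 0 0 8.24;1 2 2.5 0 0 0 8.24;1 2 2.5 0 0 0 8.24;1 2 2.5 0 0 0 8.24;1 2 2.5 0 0 0 8.24;1 1.6 2.1 0 0 0 8.24;1 0 0 -3 0 0 0;1 0 0 0 0 0 0;1 0 0 0 0 0 0'
python3 - <<'E'
from h import *
a,c=cam("wrist");cv2.imwrite("pics/w3.png",a[:,:,::-1])
np.savez("w3.npz",K=c[0],W=c[1])
E
```

```text
t: 8.7
tool_pos: [527.7, 398.9, 91.4]
ee_rot: [0.027, 1.0, -0.001, -0.002]
contact_force: [0.1, 0.2, 0.7]
opening: 0.189
grip_force: 15.0
```

View pics/w3.png

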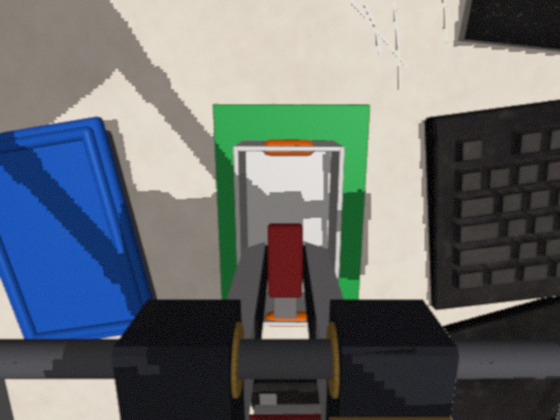

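The tub stands on the mat with its near rim corners at (234,149) and (343,149). Its far catch is at (286,316), and the stick hangs centred over it at (285,258).

```bash
python3 - <<'E'
from h import *
z=np.load("w3.npz");c=(z["K"],z["W"])
for p in [(234,149),(343,149)]: print(onz(c,p,50))
print(onz(c,(286,317),45),state()["tool_pos"],state()["ee_rot"])
E
```

```text
[471.60714117 371.68989659  50.        ]
[475.06680547 435.98901262  50.        ]
[587.39440094 396.29586004  45.        ] [528.44853848 399.29779266  92.6563341 ] [ 2.66023881e-02  9.99645847e-01 -3.65786132e-04 -5.99238066e-04]
```

```bash
python3 -m creep '1 0.4 0.15 -1 0 0 0;1 0 0 -3 0 0 0;1 0 0 -2.5 0 0 0;1 0 0 -1.2 0 0 0;1 0 0 -0.2 0 0 0;1 0 0 0 0 0 0;2.8 0 0 0 0 0 0;2.8 0 0 0 0 0 0;2.8 0 0 0 0 0 0'
```

```text
t: 9.65
tool_pos: [533.5, 401.6, 15.1]
ee_rot: [0.026, 1.0, 0.001, 0.001]
contact_force: [0.7, 0.1, -0.3]
opening: 0.296
grip_force: 0.0
```

```bash
python3 -m creep '2.8 0 0 3 0 0 0;2.8 0 0 4 0 0 0;2.8 0 0 4.5 0 0 0;5 -0.05 -2.5 0 0 0 0;5 -0.05 -4.5 0 0 0 -1;5 -0.05 -4.5 0 0 0 -1;5 -0.05 -4.5 0 0 0 -1;5 -0.05 -4.5 0 0 0 -1;5 -0.1 -4.5 0 0 0 -1;5 -0.1 -4.5 0 0 0 -1;5 -0.1 -3.1 0 0 0 -0.8;5 0 0 -4 0 0 0;5 0 0 0 0 0 0;5 0 0 0 0 0 0'
python3 - <<'E'
from h import *
a,c=cam("wrist");cv2.imwrite("pics/w4.png",a[:,:,::-1])
np.savez("w4.npz",K=c[0],W=c[1])
E
```

```text
t: 11.05
tool_pos: [527.0, 75.4, 89.2]
ee_rot: [0.086, 0.996, 0.0, -0.001]
contact_force: [0.4, 1.3, -0.3]
opening: 0.53
grip_force: 0.0
```

View pics/w4.png

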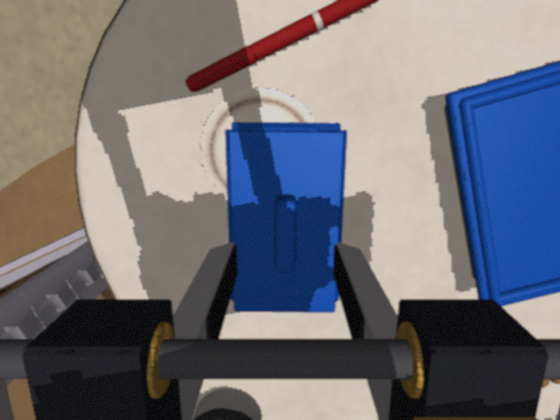

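The rib is centred between the fingers, with its top spanning cols 275–297 and rows 200–272. The plate's near corners are (228,132) and (346,132).

```bash
python3 - <<'E'
from h import *
z=np.load("w4.npz");c=(z["K"],z["W"])
for p in [(286,200),(286,272)]: print(onz(c,p,43))
for p in [(228,132),(346,132),(335,310),(235,310)]: print(onz(c,p,21))
print(state()["tool_pos"],state()["ee_rot"])
E
```

```text
[505.11643226  79.67424632  43.        ]
[553.23055579  71.32712389  43.        ]
[458.75362637  49.23699287  21.        ]
[472.01341391 125.32148538  21.        ]
[599.69037505 100.36135588  21.        ]
[586.92795626  26.97047152  21.        ]
[527.99713718  75.75266296  89.95010623] [8.53443358e-02 9.96351377e-01 1.76092651e-04 4.96072675e-04]
```

```bash
python3 -m creep '5 0.15 0 -2.5 0 0 0;5 0 0 -2.5 0 0 0;5 0 0 -1.2 0 0 0;5 0 0 -0.3 0 0 0;5 0 0 0 0 0 0;1 0 0 0 0 0 0;1 0 0 0 0 0 0;1 0 0 0 0 0 0;1 0 0 0 0 0 0;1 0 0 0 0 0 0' 40
```

```text
t: 12.1
tool_pos: [529.1, 75.2, 24.2]
ee_rot: [0.086, 0.996, 0.0, 0.0]
contact_force: [0.3, 0.1, 1.6]
opening: 0.143
grip_force: 38.8
```

```bash
python3 -m creep '1 0 0 2 0 0 0;1 0 0 4 0 0 0;1 0 0 4 0 0 0;1 0.05 2.5 0 0 0 0;1 0.05 4.3 0 0 0 1;1 0.05 4.3 0 0 0 1;1 0.05 4.3 0 0 0 1;1 0.05 4.3 0 0 0 1;1 0.05 4.3 0 0 0 1;1 0.05 4.3 0 0 0 1;1 0 4.25 0 0 0 0.8;1 0 0 0 0 0 0;1 0 0 -2.5 0 0 0;1 0 0 -1 0 0 0;1 0 0 0 0 0 0;1 0 0 0 0 0 0'
python3 - <<'E'
from h import *
a,c=cam("wrist");b,d=cam("side")
v=np.vstack([cv2.resize(a[90:340,150:420,::-1],(540,500))]);w=cv2.resize(b[165:255,200:310,::-1],None,fx=2.3,fy=5.5/1)if 0 else cv2.resize(b[160:260,215:267+0+0,::-1],(260,500))
cv2.imwrite("pics/w5.png",np.hstack([v,w]))
np.savez("w5.npz",K=c[0],W=c[1]);print(state()["tool_pos"])
E
```

```text
t: 13.7
tool_pos: [532.6, 400.1, 89.1]
ee_rot: [0.027, 1.0, -0.0, -0.0]
contact_force: [0.4, 0.2, -0.1]
opening: 0.147
grip_force: 40.0
[533.18560382 400.54356417  90.02766836]
```

View pics/w5.png

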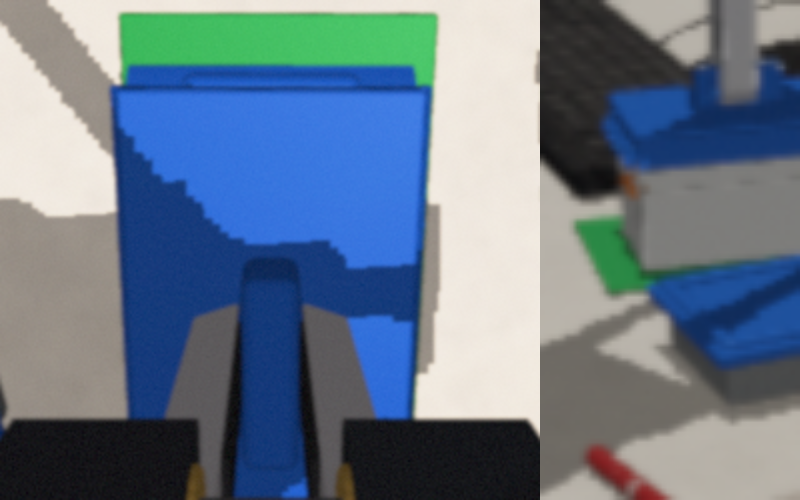

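The lid hangs level and square over the tub, just above its rim, with the orange catch visible below its edge in the side crop. Now I lower it and watch the force.

```bash
python3 -m creep '1 0 0 -1 0 0 0;1 0 0 -0.6 0 0 0;1 0 0 -0.3 0 0 0;1 0 0 0 0 0 0;1 0 0 0 0 0 0';python3 -m creep '1 0 0 -0.3 0 0 0;1 0 0 -0.2 0 0 0;1 0 0 0 0 0 0;1 0 0 0 0 0 0' 
```

```text
t: 14.3
tool_pos: [532.2, 400.7, 69.8]
ee_rot: [0.026, 1.0, -0.0, -0.0]
contact_force: [-0.7, -0.4, -0.9]
opening: 0.141
grip_force: 40.0
t: 14.7
tool_pos: [532.0, 401.0, 65.1]
ee_rot: [0.026, 1.0, 0.0, -0.0]
contact_force: [-1.8, 0.3, 1.9]
opening: 0.147
grip_force: 40.0
```

```bash
python3 -m creep '1 0 0 -0.2 0 0 0;1 0 0 0 0 0 0;1 0 0 0 0 0 0' 50;python3 -m creep '1 0 0 -0.2 0 0 0;1 0 0 0 0 0 0;1 0 0 0 0 0 0'; python3 -m creep '1 0 0 -0.2 0 0 0;1 0 0 0 0 0 0;1 0 0 0 0 0 0' 
```

```text
t: 15.0
tool_pos: [532.3, 400.8, 62.8]
ee_rot: [0.026, 1.0, -0.0, -0.0]
contact_force: [-1.3, 0.1, 0.5]
opening: 0.144
grip_force: 50.0
t: 15.3
tool_pos: [532.8, 400.5, 60.5]
ee_rot: [0.026, 1.0, -0.0, 0.0]
contact_force: [-0.5, -0.3, -1.2]
opening: 0.145
grip_force: 50.0
t: 15.6
tool_pos: [532.7, 400.6, 58.6]
ee_rot: [0.026, 1.0, -0.0, 0.0]
contact_force: [0.1, 0.4, -2.5]
opening: 0.14
grip_force: 50.0
```

```bash
python3 -m creep '1 0 0 -0.2 0 0 0;1 0 0 0 0 0 0;1 0 0 0 0 0 0';python3 -m creep '1 0 0 -0.2 0 0 0;1 0 0 0 0 0 0;1 0 0 0 0 0 0'
```

```text
t: 15.9
tool_pos: [532.9, 400.7, 57.4]
ee_rot: [0.026, 1.0, 0.0, 0.001]
contact_force: [-1.2, -0.9, 0.6]
opening: 0.139
grip_force: 50.0
t: 16.2
tool_pos: [532.9, 400.8, 57.4]
ee_rot: [0.026, 1.0, 0.0, 0.001]
contact_force: [-2.0, -3.1, 10.2]
opening: 0.145
grip_force: 50.0
```

```bash
python3 -m creep '1 0 0 -0.2 0 0 0;1 0 0 0 0 0 0;1 0 0 0 0 0 0';python3 -m creep '1 0 0 -0.2 0 0 0;1 0 0 0 0 0 0;1 0 0 0 0 0 0'
```

```text
t: 16.5
tool_pos: [532.9, 400.8, 57.4]
ee_rot: [0.026, 1.0, 0.001, 0.001]
contact_force: [-3.7, -3.3, 18.4]
opening: 0.144
grip_force: 50.0
t: 16.8
tool_pos: [533.0, 400.8, 57.3]
ee_rot: [0.026, 1.0, 0.001, 0.002]
contact_force: [-6.4, -5.3, 27.3]
opening: 0.145
grip_force: 50.0
```

```bash
python3 -m creep '1 0 0 0.6 0 0 0;1 0 0 1 0 0 0;1 0 0 2 0 0 0;1 0 0 3 0 0 0;1 0 0 0 0 0 0;1 0 0 0 0 0 0' 
python3 - <<'E'
from h import *
b,d=cam("side")
cv2.imwrite("pics/s6.png",cv2.resize(b[130:270,200:340,::-1],(600,600),interpolation=cv2.INTER_CUBIC))
E
```

```text
t: 17.4
tool_pos: [532.5, 400.8, 116.4]
ee_rot: [0.026, 1.0, 0.0, 0.0]
contact_force: [0.4, -0.1, -3.3]
opening: 0.147
grip_force: 50.0
```

View pics/s6.png

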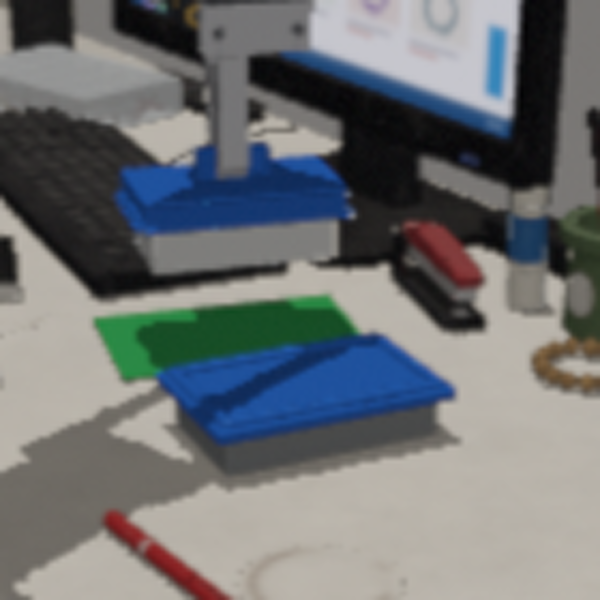

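The closed tub hangs level from the lid, clear of the mat at (240,230) in the crop, with an even white band below the skirt. I'll refine the box centre with image code.

```bash
python3 - <<'E'
from h import *
def box(img,c,seed,n,fill=True):
    hsv=cv2.cvtColor(img,cv2.COLOR_RGB2HSV);m=cv2.inRange(hsv,(105,120,40),(125,255,255))
    _,l,st,_=cv2.connectedComponentsWithStats(m);k=l[seed[1],seed[0]]
    pts=np.argwhere(l==k)[:,::-1]; h=cv2.convexHull(pts.astype(np.int32))[:,0]
    Q=np.array([onz(c,p,37)[:2] for p in h],np.float32);print(n,k,cv2.minAreaRect(Q))
z=np.load("w1.npz");box(cv2.imread("pics/w1.png")[:,:,::-1].copy(),(z["K"],z["W"]),(234,200),"w1")
a,c=cam("top");b=proj(c,[465,240,37]).astype(int);box(a,c,b,"top")
a=cv2.imread("pics/top0.png")[:,:,::-1].copy();box(a,c,proj(c,[530,197,37]).astype(int),"top0")
a,c=cam("side");box(a,c,proj(c,[500,220,34]).astype(int),"side")
print(state()["tool_pos"],state()["ee_rot"])
E
```

```text
w1 2 ((528.1266479492188, 244.30398559570312), (149.45831298828125, 96.66189575195312), 5.956191539764404)
top 96 ((529.4878540039062, 243.76382446289062), (149.8647003173828, 97.38883209228516), 5.981835842132568)
top0 106 ((529.3997802734375, 243.4298553466797), (150.44290161132812, 96.81280517578125), 6.04049015045166)
side 10 ((528.2005004882812, 234.06544494628906), (153.2988739013672, 112.61286926269531), 5.992908000946045)
[531.28497715 400.08883341 114.75845027] [ 2.64250373e-02  9.99648979e-01 -9.92924841e-04 -1.62794547e-03]
```

```bash
python3 -m creep '1 0 -1.63 0 0 0 1;1 -0.05 -3 0 0 0 2;1 -0.1 -4 0 0 0 2;1 -0.1 -4 0 0 0 2;1 -0.1 -3 0 0 0 2;1 0 0 0 0 0 0;1 0 0 0 0 0 0;1 0 0 0 0 0 0'; sleep 0; python3 -c "
from h import *
for i in range(4):
    s=state();print(s['tool_pos'],s['ee_rot'][:2]);grab_frame('top')"
```

```text
t: 18.35
tool_pos: [528.9, 245.2, 116.4]
ee_rot: [-0.052, 0.999, 0.0, -0.0]
contact_force: [0.6, -0.8, -2.8]
opening: 0.143
grip_force: 50.0
[528.8520321  245.19402418 116.36401765] [-0.0521047   0.99864152]
[528.89252758 245.4013393  116.48255168] [-0.05238473  0.99862692]
[528.84773093 245.48939993 116.54516994] [-0.05255376  0.99861805]
[528.87896774 245.47778939 116.64988106] [-0.05267232  0.99861183]
```

```bash
python3 -m creep '1 0 -0.1 -1 0 0 0;1 0 0 -1 0 0 0;1 0 0 -0.4 0 0 0;1 0 0 -0.3 0 0 0;1 0 0 0 0 0 0;1 0 0 0 0 0 0'; python3 -m creep '1 0 0 -0.15 0 0 0;1 0 0 0 0 0 0;1 0 0 0 0 0 0'
```

```text
t: 19.15
tool_pos: [529.1, 243.5, 90.0]
ee_rot: [-0.052, 0.999, 0.0, 0.0]
contact_force: [-0.4, -0.4, -1.8]
opening: 0.144
grip_force: 50.0
t: 19.45
tool_pos: [529.0, 243.5, 88.7]
ee_rot: [-0.052, 0.999, 0.0, 0.0]
contact_force: [-0.3, 0.0, -3.3]
opening: 0.14
grip_force: 50.0
```

```bash
python3 -m creep '1 0 0 -0.15 0 0 0;1 0 0 0 0 0 0;1 0 0 0 0 0 0'; python3 -m creep '1 0 0 -0.1 0 0 0;1 0 0 0 0 0 0;1 0 0 0 0 0 0'
```

```text
t: 19.75
tool_pos: [529.3, 243.6, 87.4]
ee_rot: [-0.052, 0.999, 0.0, 0.0]
contact_force: [-0.1, -0.7, 1.0]
opening: 0.144
grip_force: 50.0
t: 20.05
tool_pos: [529.3, 243.6, 87.4]
ee_rot: [-0.052, 0.999, 0.0, 0.001]
contact_force: [-1.0, 0.0, 7.2]
opening: 0.147
grip_force: 50.0
```

Seated at exactly the expected height (87.4). Release and lift clear, then check by image code.

```bash
python3 -m creep '1 0 0 0.1 0 0 0;4 0 0 0 0 0 0;4 0 0 0 0 0 0;4 0 0 0 0 0 0;4 0 0 1 0 0 0;4 0 0 3 0 0 0;4 0 0 4 0 0 0;4 0 0 4 0 0 0;4 0 0 0 0 0 0;4 0 0 0 0 0 0'
python3 - <<'E'
from h import *
a,c=cam("wrist")
hsv=cv2.cvtColor(a,cv2.COLOR_RGB2HSV)
m=cv2.inRange(hsv,(105,120,40),(125,255,255));_,l,st,_=cv2.connectedComponentsWithStats(m)
p=proj(c,[500,225,82]).astype(int);k=l[p[1],p[0]];print(p,k,st[k])
# expected pixels of the lid plate corners (z=84 plate top) and lip
r=np.deg2rad(6);Rz=np.array([[np.cos(r),-np.sin(r)],[np.sin(r),np.cos(r)]])
for L,W,z in((147,89,63),(130,73,84)):
    print(z,[np.round(proj(c,np.r_[Rz@[sx*L/2,sy*W/2]+[529,244],z])).tolist() for sx,sy in((-1,-1),(-1,1),(1,1),(1,-1))])
h=cv2.convexHull(np.argwhere(l==k)[:,::-1].astype(np.int32));print(cv2.approxPolyDP(h,5,True)[:,0].tolist())
# side view: lid/tub outline, rib top line
b,d=cam("side");hs=cv2.cvtColor(b,cv2.COLOR_RGB2HSV);m=cv2.inRange(hs,(105,120,40),(125,255,255))
_,l,st,_=cv2.connectedComponentsWithStats(m);
for P in([470,205,80],[500,205,37]): 
    p=proj(d,P).astype(int);k=l[p[1],p[0]];h=cv2.convexHull(np.argwhere(l==k)[:,::-1].astype(np.int32));print(P,p,k,cv2.approxPolyDP(h,2,True)[:,0].tolist())
for L,W,z in((50,14,106),(130,73,84),(147,89,63),(154,100,37)):
    print(z,[np.round(proj(d,np.r_[Rz@[sx*L/2,sy*W/2]+[529,244],z])).tolist() for sx,sy in((-1,-1),(-1,1),(1,1),(1,-1))])
E
```

```text
t: 21.05
tool_pos: [529.5, 243.7, 208.6]
ee_rot: [-0.052, 0.999, 0.0, 0.001]
contact_force: [-0.1, -0.3, -0.7]
opening: 0.428
grip_force: 0.0
[265 165] 1 [  233   110   106   165 15898]
63 [[232.0, 112.0], [337.0, 112.0], [332.0, 272.0], [238.0, 272.0]]
84 [[239.0, 124.0], [331.0, 124.0], [326.0, 273.0], [244.0, 273.0]]
[[336, 110], [333, 243], [324, 274], [246, 274], [238, 241], [233, 112]]
[470, 205, 80] [251 210] 10 [[302, 202], [301, 207], [259, 216], [251, 216], [241, 207], [242, 200], [275, 190], [293, 194]]
[500, 205, 37] [263 225] 0 [[559, 419], [0, 419], [0, 0], [559, 0]]
106 [[262.0, 195.0], [259.0, 193.0], [278.0, 190.0], [280.0, 192.0]]
84 [[251.0, 210.0], [240.0, 200.0], [286.0, 192.0], [299.0, 202.0]]
63 [[250.0, 220.0], [236.0, 207.0], [288.0, 199.0], [304.0, 210.0]]
37 [[249.0, 231.0], [234.0, 216.0], [288.0, 207.0], [306.0, 220.0]]
```

The lid outline matches the seated pose to within 2 px in the wrist view, and the arm is clear. Handing in.

```bash
python3 -c "
from plant import *
print(close_job())"
```

```text
the job is handed in; nothing more can be done
None
```

The job is handed in at about 21 s of the 72 s allowed: the tub with the memory stick inside is lidded, pressed home under 27 N and carried by its grip back into the storage box's recess, and the arm is clear; no judging result was returned.

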